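# Hang the hand-rub holder on its studs and load the bottle

### The job

Hang the aluminium bottle holder on the two studs in the side of the drawer cabinet: press the large ends of its two keyholes over the stud heads until the back plate lies against the cabinet, then slide the holder down until it is fully home on the studs. Then stand the slim hand-rub bottle upright in the holder's pocket, lowering it onto the pocket floor rather than dropping it, and leave the other things on the bench where they are.

Things in the scene. Friction and masses are not known exactly. Their poses are not given: they have to be found in the camera images.
- holder: Loose bare-aluminium bottle holder, 0.22 kg, standing on the bench: flat back plate 124 wide (y), 106 high (z), 4 thick, with an open-topped pocket in front (-x). Origin: middle of the lower edge of the plate's back face; x points out of its back, z up. Pocket cheeks: flat, parallel, 56 over their outsides (y = -28 to 28), x = -4 to -57, up to z = 90: grip across them from above.
- hole_left (a point): Centre of the large round end, 23 in diameter, of the keyhole at the holder's y = +44, z = 62, mid-thickness of the plate (2 before its back face). Above it runs the slot, 10.5 wide, up to z = 86.
- hole_right (a point): The same for the keyhole at the holder's y = -44, z = 62.
- slot_left (a point): Where the middle of the stud's shank lies when the holder is home: upper end of the slot at the holder's y = +44, z = 82, mid-thickness of the plate; 20 above hole_left.
- slot_right (a point): The same for the keyhole at y = -44; 20 above hole_right.
- pocket_floor (a point): Centre of the upper side of the pocket floor, 4 above the holder's underside, 29 in front of the plate's back face; axes as the holder's. Free space above it 50 by 50, between cheeks up to 90 and a front lip up to 35 above the holder's underside.
- cabinet: Fixed white bench drawer cabinet, 300 (x) by 240 (y) by 190 high; origin centre of its underside; drawers on its +x side. Two steel studs stick out of its -y side (face at y = -120), 155 above the bench, at x = -44 and +44. The holder hangs with its back (its +x) towards the cabinet's +y. On top stands a glove box 75 high, at least 120 behind the stud face.
- stud_left (a point): Stud for the hole named left, at the cabinet's x = -44: point on its axis 3 out from the cabinet face, halfway along the shank. Shank 8 in diameter, 6 long from the face to the head; head 16 in diameter, outer edge bevelled, its end 12 out from the face.
- stud_right (a point): The same for the stud at the cabinet's x = +44.
- bottle: The slim hand-rub bottle, white with a grey cap, 0.15 kg, standing; origin centre of its underside, z up. Body 42 in diameter up to 96 high, then a shoulder; cap 26 in diameter from 108 to 140 high: grip it by the cap. The only one of the three containers that fits the pocket.
- reagent: Bystander: bigger white bottle with grey cap, 66 in diameter, 158 high; origin centre of its underside.
- jar: Bystander: low white screw jar with grey lid, 64 in diameter, 64 high; origin centre of its underside.
- rack: Bystander: white tube rack with capped sample tubes, 70 by 130, 90 high; origin centre of its underside.

How it is judged (in metres and radians):
On the way, in this order (a step that is already met when the one before it is completed fails the run):
1. both large keyhole ends pressed over the stud heads (each hole centre within 6.5 mm of its stud's shank point) (distance between hole_left and stud_left below 0.0065 m and distance between hole_right and stud_right below 0.0065 m), for 0.05 s.
2. the holder slid down so that both studs sit in the upper ends of the slots (within 5 mm) (distance between slot_left and stud_left below 0.005 m and distance between slot_right and stud_right below 0.005 m), for 0.2 s.
3. the bottle, still held, lowered into the pocket to within 12 mm of its floor (distance between bottle and pocket_floor below 0.0125 m and contact force between the fingers and bottle above 0.5 N).
At the end, for the whole second after the job is handed in: The holder hangs by itself with both studs in the upper ends of its slots (slot points within 5 mm of the stud points), and the slim bottle stands in its pocket on the floor (underside within 5 mm of the floor and 8 mm of its centre, within 0.15 rad of upright), both at rest (all of step 2 and horizontal distance between bottle and pocket_floor below 0.008 m and z of bottle in the frame of pocket_floor below 0.005 m and angle between bottle's own z axis and vertical below 0.15 rad and linear speed of each of bottle, holder below 0.03 m/s); the robot touches nothing.
It fails at once if another thing on the bench is shifted more than 30 mm or tipped more than 0.35 rad (distance of any of reagent, jar, rack from where it was at the start of the episode above 0.03 m or angle between any of reagent, jar, rack's own z axis and vertical above 0.35 rad).
It also fails if it takes over 61 s, if anything falls off the work surface, if the arm or the gripper's body presses on something with over 40 N, if the wrist force passes 120 N, or if a joint passes its speed limit or range.

### The arm

A 6-joint arm with a two-finger parallel gripper is mounted at the origin on the work surface. World frame = base frame: x ahead of the robot, y to its left, z up, the work surface at z = 0. Lengths are in mm, angles in degrees, forces in N, time in s.
With the tool pointing down it reaches from about 300 to 850 mm from the base axis. Payload 4.2 kg.
Tool frame: the origin (TCP) lies midway between the tips of the shut fingers; the grasp point (between the pads) lies 19 mm behind it (env.grip_point_offset is the distance from the TCP to the grasp point, in mm); z points along the fingers, x is the direction in which the jaws open and shut, and the axes are right-handed (so a half turn about z gives the same grasp; the last joint's range is limited). The gripper opens to 91 mm and grips with 3 to 60 N. Pads are 32 mm wide; open, the fingers measure 118 mm over their backs; the gripper's body (76 mm by 178 mm) begins 60 mm behind the grasp point.
Start: joints at [72.193, 18.312, 89.639, -0, 72.044, -1.146], TCP at [164.865, 550.874, 213.976] pointing down, gripper open.
Joint ranges: [-177.97, 177.97], [-48.28, 115.42], [12.27, 149.76], [-77.06, 257.06], [2.81, 150.46], [-146.56, 146.56]. Speed limits (degrees/s): [147.25, 147.25, 180, 180, 180, 180].

### API

Orientations are given as [roll, pitch, yaw] about the fixed x, y, z axes, in that order (R = Rz(yaw) Ry(pitch) Rx(roll)).
In Python, from workcell import env gives the robot as it stands.
- The arm moves only by the shell command python3 -m pendant 'ROWS' [FORCE]. ROWS is JSON, a list of rows, each an object with "xyz": the shift along the tool's x, y, z in m, a list of three; "roll": the turn about the tool's z in degrees; "jaw": the closure, from 0 (fully open) to 1 (shut). A call has exactly 8 rows; each row is the pose to reach, as a shift and turn from the pose commanded when the call began, along the tool's axes at that moment; what a row does not reach only later rows make up. A row lasts 1/8 s, in which the tool goes at most 62.5 mm and 10.7 degrees, less where a joint would pass 70% of its speed; a pose out of reach is approached as far as the arm can. A call with a gripper value outside its range is refused whole. The fingers move at their own pace and stop on an object; FORCE is the grip in N (left out, the last holds). Time passes only in rows, so rows that repeat a pose let the fingers close, or fill a call up. It gives the time, the measured TCP pose, the force and the opening at its end, in the units of the state.
- env.state(): the state, without advancing time (a new reading comes with each control period).
- env.grab_frame(name): name is "scene" or "top" or "wrist"; returns (picture, depth): 420x560x3 uint8, blue, green, red; 420x560 float32, mm along the optical axis (not along the pixel's ray), 0 where there is no reading.
- env.camera_params(name): a dict with "camera_matrix" (3x3 intrinsics, pixels), "D" ([k1, k2, p1, p2, k3] as OpenCV has them; the pictures are not rectified), "cam_to_world" (4x4, takes a point from camera to world coordinates); the wrist camera has in their place "hand_eye" (4x4, takes a point from camera to tool coordinates, whose origin is the TCP and whose axes are the tool frame's). Camera axes: x right, y up, looking along -z (the intrinsics and any distortion apply to the point x, -y, -z); pixel columns grow to the right and rows downward; lengths in mm; the calibration is good to about 2 mm. A picture is of the moment at which its call begins: read the wrist's pose just before it. camera_params takes no time and is no camera call.
- env.job_done(): hands the job in, once; it reports no verdict.
The state is a dict: "time_s": time; "qpos": joint angles; "qvel": joint speeds; "effort": joint torques, N m; "ee_pos": TCP position; "ee_rot": TCP orientation; "force": force on the tool from outside, world axes, zero at the start; "torque": the same for the moment, N m; "gripper_width": finger opening in mm.
Only numpy, scipy, OpenCV 4.12 (cv2) and the standard library are available. Lean on these libraries where they do the work, as an engineer would, in place of code of your own. Each camera call takes 0.05 s, during which the arm holds its last target. There are 200 camera calls.

## Working session

There is one attempt and no reset: what is moved stays moved. The work goes in short steps, Python scripts to look and compute and a shell command to move; the robot and the scene stay as the last step left them, time stands still between calls to the robot, and variables do not carry over. Pictures are saved under pics/ and viewed, about 8 in all and at most 12, crops included, and the job is handed in when it is done.

```bash
mkdir -p pics; ls
cat > h.py <<'E'
import numpy as np, cv2
from scipy.spatial.transform import Rotation as R
from workcell import env
def tool():
    s=env.state(); T=np.eye(4)
    e=np.array(s["ee_rot"],float)
    T[:3,:3]=R.from_euler('xyz',e,degrees=True).as_matrix(); T[:3,3]=s["ee_pos"]; return T
def grab(n):
    p=env.camera_params(n)
    T=tool()@np.array(p["hand_eye"]) if n=="wrist" else np.array(p["cam_to_world"])
    im,d=env.grab_frame(n); return im,d,np.array(p["camera_matrix"]),np.array(p["D"]),T
def rays(uv,K,D,T):
    q=cv2.undistortPoints(np.array(uv,float).reshape(-1,1,2),K,D).reshape(-1,2)
    c=np.c_[q[:,0],-q[:,1],-np.ones(len(q))]
    return T[:3,3],c@T[:3,:3].T
def onz(uv,z,K,D,T):
    o,r=rays(uv,K,D,T); return o+r*((z-o[2])/r[:,2])[:,None]
def pts(d,K,D,T):
    v,u=np.nonzero(d>0); o,r=rays(np.c_[u,v],K,D,T)
    P=np.full(d.shape+(3,),np.nan); P[v,u]=o+r*d[v,u][:,None]; return P
def proj(P,K,D,T):
    c=(np.atleast_2d(P)-T[:3,3])@T[:3,:3]; c=c*[1,-1,-1]
    return cv2.projectPoints(c,np.zeros(3),np.zeros(3),K,D)[0].reshape(-1,2)
E
python3 - <<'E'
from h import *
print(env.state())
for n in("scene","top"):
    im,d,K,D,T=grab(n); cv2.imwrite(f"pics/{n}0.png",im); np.savez(f"{n}0.npz",im=im,d=d,K=K,D=D,T=T); print(n,K.tolist(),D,T.round(3).tolist())
E
```

```text
pics
{'time_s': 0.0, 'qpos': array([ 7.21889063e+01,  1.83520651e+01,  8.97069619e+01,  1.32236539e-03,
        7.20401706e+01, -1.14626307e+00]), 'qvel': array([0.05658963, 0.07097944, 0.02793461, 0.02145077, 0.03556974,
       0.0598333 ]), 'effort': array([-3.50587070e-03, -4.12458837e+01, -2.31970042e+01,  7.23583787e-02,
        4.56637423e-02, -1.46686170e-04]), 'ee_pos': array([164.74015834, 550.38496956, 213.11223134]), 'ee_rot': array([-1.79996759e+02,  9.91525867e-02,  7.33347634e+01]), 'force': array([ 0.53406045, -0.6969007 ,  0.13838127]), 'torque': array([-0.01358342,  0.01178186, -0.03469984]), 'gripper_width': 91.0940238761158}
scene [[522.8781500268028, 0.0, 275.67802324861225], [0.0, 522.8781500268028, 204.063138751249], [0.0, 0.0, 1.0]] [0.05860765 0.         0.         0.         0.        ] [[-0.867, -0.391, 0.31, 1016.302], [0.499, -0.694, 0.52, 718.884], [0.012, 0.605, 0.796, 1195.67], [0.0, 0.0, 0.0, 1.0]]
top [[409.33365732646587, 0.0, 282.18449529019426], [0.0, 409.33365732646587, 216.06675181038415], [0.0, 0.0, 1.0]] [0.00600533 0.         0.         0.         0.        ] [[0.016, 0.996, -0.091, 511.145], [-0.999, 0.019, 0.031, 20.286], [0.032, 0.09, 0.995, 1150.175], [0.0, 0.0, 0.0, 1.0]]
```

View pics/top0.png

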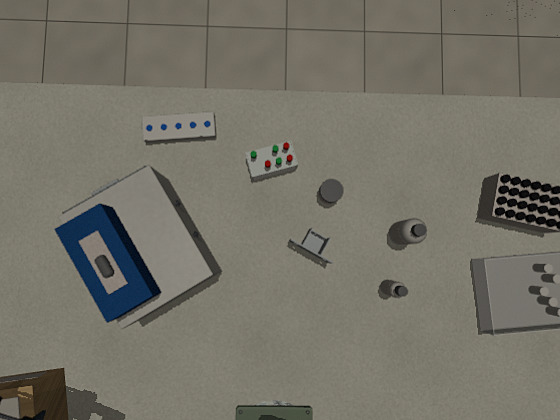

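View pics/scene0.png

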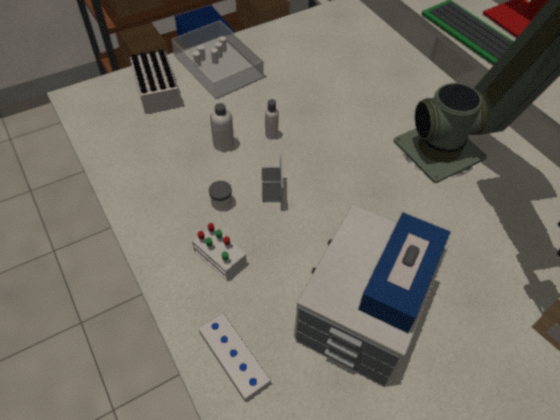

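The top view shows the holder near (312,245) with its plate on the lower side, the slim bottle's cap at (400,290), the reagent bottle at (415,230), the jar at (331,190) and the rack at (272,160). The studs are at about (178,203) and (196,235) on the cabinet's side. The scene view agrees, with the slim bottle at (271,118), the holder at (272,182) and the studs near (330,240) and (314,270).

Run:
```python
from h import *
z=np.load("top0.npz"); im,d,K,D,T=[z[k] for k in("im","d","K","D","T")]
P=pts(d,K,D,T); Z=P[...,2]
def box(m,x0,x1,y0,y1):
    q=np.zeros_like(m); q[y0:y1,x0:x1]=m[y0:y1,x0:x1]; return q
# cabinet top
m=box((abs(Z-190)<8),50,235,150,340)
p=P[m][:,:2]; print("top z",np.median(Z[m]),len(p))
c=max(cv2.findContours(m.astype(np.uint8),0,2)[0],key=cv2.contourArea)
print(cv2.approxPolyDP(c,5,True).reshape(-1,2).tolist())
# stud-face edge: contour points near line, fitted
for (a,b) in [((152,168),(214,273))]:
    a=np.array(a,float);b=np.array(b,float)
    q=c.reshape(-1,2).astype(float); n=np.array([-(b-a)[1],(b-a)[0]])/np.linalg.norm(b-a)
    t=(q-a)@(b-a)/((b-a)@(b-a)); s=q[(abs((q-a)@n)<5)&(t>.08)&(t<.92)]
    w=onz(s,190,K,D,T)[:,:2]; l=cv2.fitLine(w.astype(np.float32),2,0,.01,.01).ravel(); print("edge line",l,len(s))
print("corners",onz([(151,167),(217,273)],190,K,D,T).round(1).tolist())
print("studs z155",onz([(179,203),(197,235)],155,K,D,T).round(1).tolist())
# things
for nm,b in dict(holder=(280,340,220,270),bottle=(375,412,275,305)).items():
    zz=box(Z,*b); m=zz>15 if nm=="holder" else zz>120; p=P[m]
    print(nm,len(p),p.min(0).round(1),p.max(0).round(1),np.median(p,0).round(1))
    if nm=="holder":
        for lo,hi in((95,115),(75,95),(-1,0)):
            k=p[(p[:,2]>lo)&(p[:,2]<hi)]
            if len(k)>3: print(lo,len(k),cv2.minAreaRect(k[:,:2].astype(np.float32)))
def crop(x0,x1,y0,y1,s): return cv2.resize(im[y0:y1,x0:x1],None,fx=s,fy=s,interpolation=2)
A=crop(270,350,215,275,5);B=crop(140,220,175,235,5)
cv2.imwrite("pics/c1.png",np.hstack([A,B]))
print(env.camera_params("wrist"))
```

```text
top z 190.4706362094771 8021
[[150, 166], [58, 217], [62, 224], [98, 203], [112, 206], [160, 294], [116, 319], [120, 328], [212, 275]]
edge line [8.4903461e-01 5.2833724e-01 5.8146655e+02 2.2386688e+02] 73
corners [[708.7, 301.8, 190.0], [463.4, 139.6, 190.0]]
studs z155 [[628.8, 240.9, 155.0], [551.9, 194.8, 155.0]]
holder 323 [ 487.3 -143.    15. ] [579.8 -33.8 111.9] [ 532.7 -103.1   81.3]
95 88 ((518.0018310546875, -88.94882202148438), (122.83183288574219, 4.0335187911987305), 61.627689361572266)
75 85 ((542.0670166015625, -100.25486755371094), (120.8205337524414, 57.03243637084961), 61.714698791503906)
bottle 110 [ 411.7 -321.1  121.5] [ 435.7 -297.3  145.7] [ 423.7 -307.8  140.3]
{'camera_matrix': array([[292.13430054,   0.        , 286.50610574],
       [  0.        , 292.13430054, 214.00300124],
       [  0.        ,   0.        ,   1.        ]]), 'D': array([-0.0486192,  0.       ,  0.       ,  0.       ,  0.       ]), 'hand_eye': array([[ 9.99999920e-01, -3.04912738e-04, -2.58554594e-04,
         9.33363155e-02],
       [-3.63063024e-04, -9.63400128e-01, -2.68067269e-01,
        -7.52823573e+01],
       [-1.67354403e-04,  2.68067342e-01, -9.63400162e-01,
        -1.70503818e+02],
       [ 0.00000000e+00,  0.00000000e+00,  0.00000000e+00,
         1.00000000e+00]])}
```

View pics/c1.png

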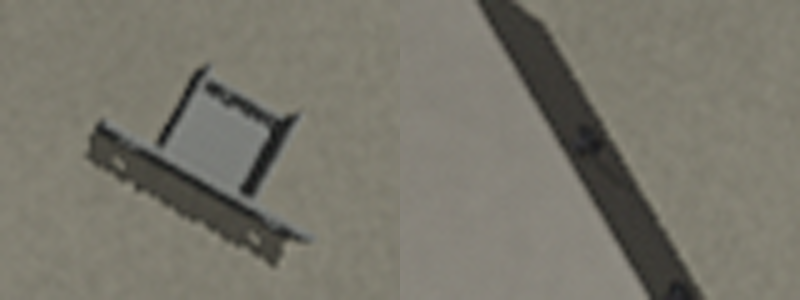

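The crop shows the holder's plate and pocket (left half) and both studs on the cabinet's side (right half). Next I'll put the wrist camera over the studs for a close look.

```bash
python3 -m pendant '[{"xyz":[0,0,-0.06],"roll":0,"jaw":0},{"xyz":[0,0,-0.117],"roll":0,"jaw":0},{"xyz":[-0.025,0.054,-0.117],"roll":0,"jaw":0},{"xyz":[-0.05,0.109,-0.117],"roll":0,"jaw":0},{"xyz":[-0.074,0.164,-0.117],"roll":0,"jaw":0},{"xyz":[-0.099,0.218,-0.117],"roll":0,"jaw":0},{"xyz":[-0.123,0.273,-0.117],"roll":0,"jaw":0},{"xyz":[-0.148,0.328,-0.117],"roll":0,"jaw":0}]' 20
python3 -m pendant '[{"xyz":[-0.022,0.05,0],"roll":8,"jaw":0},{"xyz":[-0.044,0.1,0],"roll":16,"jaw":0},{"xyz":[-0.066,0.15,0],"roll":24,"jaw":0},{"xyz":[-0.09,0.2,0],"roll":32,"jaw":0},{"xyz":[-0.109,0.243,0.02],"roll":41.3,"jaw":0},{"xyz":[-0.109,0.243,0.07],"roll":41.3,"jaw":0},{"xyz":[-0.109,0.243,0.08],"roll":41.3,"jaw":0},{"xyz":[-0.109,0.243,0.08],"roll":41.3,"jaw":0}]'
python3 - <<'E'
from h import *
print(env.state()["ee_pos"],env.state()["ee_rot"])
im,d,K,D,T=grab("wrist"); cv2.imwrite("pics/w1.png",im); np.savez("w1.npz",im=im,d=d,K=K,D=D,T=T)
print(proj([[628.8,240.9,155],[551.9,194.8,155]],K,D,T))
E
```

```text
time_s: 1.1
ee_pos: [437.8, 313.5, 330.6]
ee_rot: [-180.0, 0.0, 73.3]
force: [1.4, 1.0, -0.4]
gripper_width: 91.3
time_s: 2.1
ee_pos: [638.0, 141.3, 251.2]
ee_rot: [-180.0, 0.0, 32.1]
force: [-0.2, -0.3, 0.5]
gripper_width: 91.2
[638.00749475 141.34211715 251.1508318 ] [-1.79979155e+02  2.66415237e-02  3.20742258e+01]
[[337.76847523 116.95882942]
 [234.9971963  114.80804734]]
```

View pics/w1.png

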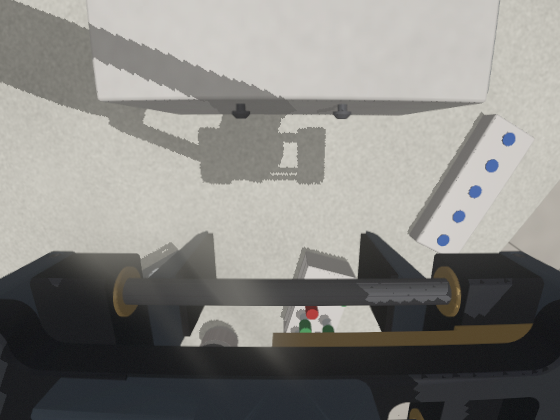

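The wrist view shows the cabinet's upper edge at row ~100, from (98,100) to (487,102), and the stud heads at about (241,111) and (342,111).

Run:
```python
from h import *
z=np.load("w1.npz"); im,d,K,D,T=[z[k] for k in("im","d","K","D","T")]
P=pts(d,K,D,T);Z=P[...,2]
e=[];f=[]
for u in list(range(120,220))+list(range(260,325))+list(range(360,470)):
    col=Z[60:140,u]; k=np.nonzero(col>185)[0]
    if len(k): e.append((u,60+k.max()+.5))
w=onz(e,190,K,D,T)[:,:2]; l=cv2.fitLine(w.astype(np.float32),2,0,.01,.01).ravel()
print("edge",l,np.degrees(np.arctan2(l[1],l[0])),"z",np.median(Z[80:95,150:400]))
t=l[:2]; n=np.array([t[1],-t[0]]); 
if n@[.5,-.85]<0:n=-n
# face depth points
m=(Z>90)&(Z<180)&~np.isnan(Z); m[:95]=0;m[130:]=0
q=P[m]; print("face offs",np.percentile((q[:,:2]-l[2:])@n,[10,50,90]),len(q))
# corners from row just above edge
for row in (92,96):
    k=np.nonzero(Z[row]>185)[0]; print("row",row,k.min(),k.max(), ((onz([(k.min()-.5,row),(k.max()+.5,row)],190,K,D,T)[:,:2]-l[2:])@t).round(1))
# studs: dark pixels
g=cv2.cvtColor(im,cv2.COLOR_BGR2GRAY)
for c in(241,342):
    s=g[98:124,c-18:c+19]; print("\n".join(" ".join("%3d"%x for x in r) for r in s[4::2,::1])) if 0 else None
    mm=(s<70); mm[:5]=0; v,u=np.nonzero(mm); 
    print(c,"cols",u.min()+c-18,u.max()+c-18,"rows",v.min()+98,v.max()+98,"mean",u.mean()+c-18,v.mean()+98)
    uv=[(u.mean()+c-18,v.mean()+98)]
    p=onz(uv,157,K,D,T)[0]; print(p.round(1),"along",((p[:2]-l[2:])@t).round(1),"out",((p[:2]-l[2:])@n).round(1))
big=cv2.resize(im[92:130,215:370],None,fx=5,fy=5,interpolation=2); cv2.imwrite("pics/w1c.png",big)
```

```text
edge [8.4902465e-01 5.2835321e-01 5.9173505e+02 2.3009717e+02] 31.894253 z nan
face offs [-0.76706446 -0.46345469  2.53131776] 3126
row 92 97 486 [-151.8  144.4]
row 96 97 486 [-152.2  144.8]
241 cols 232 249 rows 104 117 mean 240.6969696969697 111.4121212121212
[555.  199.9 157. ] along -47.1 out 6.2
342 cols 334 336 rows 114 117 mean 335.0 115.66666666666667
[625.9 240.2 157. ] along 34.4 out 9.5
```

View pics/w1c.png

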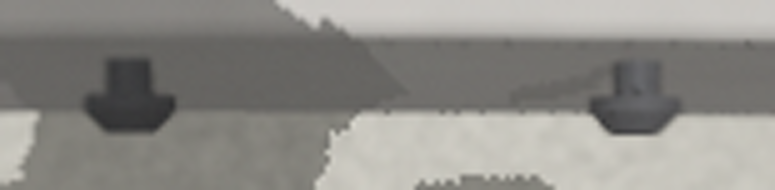

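```bash
python3 -m pendant '[{"xyz":[-0.04,0.03,0],"roll":-5,"jaw":0},{"xyz":[-0.08,0.06,0],"roll":-10,"jaw":0},{"xyz":[-0.12,0.09,0],"roll":-16,"jaw":0},{"xyz":[-0.16,0.12,0.02],"roll":-22,"jaw":0},{"xyz":[-0.2,0.15,0.04],"roll":-29.5,"jaw":0},{"xyz":[-0.208,0.159,0.07],"roll":-29.5,"jaw":0},{"xyz":[-0.208,0.159,0.071],"roll":-29.5,"jaw":0},{"xyz":[-0.208,0.159,0.071],"roll":-29.5,"jaw":0}]'
python3 - <<'E'
from h import *
z=np.load("w1.npz"); K,D,T=[z[k] for k in("K","D","T")]
l=np.array([591.735,230.097]);t=np.array([.84902,.52835]);n=np.array([.52835,-.84902])
p=onz([(240.6,112.5),(341.6,112.5)],155,K,D,T); a=(p[:,:2]-l)@t; print("studs along",a,"out",(p[:,:2]-l)@n,"face mid",l+t*a.mean())
print(env.state()["ee_pos"],env.state()["ee_rot"])
im,d,K,D,T=grab("wrist"); cv2.imwrite("pics/w2.png",im); np.savez("w2.npz",im=im,d=d,K=K,D=D,T=T)
P=pts(d,K,D,T)
for lo,hi in((102,112),(85,95)):
    m=(P[...,2]>lo)&(P[...,2]<hi); m[330:]=0
    mm=cv2.connectedComponentsWithStats(m.astype(np.uint8),connectivity=8)
    for i in range(1,mm[0]):
        if mm[2][i,4]>15:
            k=P[mm[1]==i]; print(lo,mm[2][i],cv2.minAreaRect(k[:,:2].astype(np.float32)))
E
```

```text
time_s: 3.15
ee_pos: [547.8, -103.5, 182.2]
ee_rot: [179.8, -0.1, 61.6]
force: [0.6, 0.2, 0.3]
gripper_width: 91.2
studs along [-47.51018656  40.35376171] out [7.00503367 6.65502303] face mid [588.69702608 228.20645146]
[ 547.78054631 -103.54073204  182.18133683] [ 1.79787912e+02 -8.87394916e-02  6.15943880e+01]
102 [552   0   8   7  36] ((491.994384765625, 168.39523315429688), (8.56662368774414, 2.0613300800323486), 31.150283813476562)
102 [214 182 146   6 748] ((519.4462890625, -88.10338592529297), (124.02786254882812, 4.307877540588379), 61.602840423583984)
102 [  8 189  38  39 641] ((425.23876953125, -304.96563720703125), (29.889503479003906, 36.12751388549805), 75.89148712158203)
85 [526   0  34  30 337] ((495.75, 171.03726196289062), (38.910240173339844, 3.5874381065368652), 32.32311248779297)
85 [217 179 139   3 187] ((518.0834350585938, -87.12059020996094), (124.34864807128906, 0.5540390014648438), 61.75260925292969)
85 [ 24 184  38  41 345] ((425.9051818847656, -298.09063720703125), (19.707427978515625, 41.01699447631836), 80.8210678100586)
85 [256 188   5  51 188] ((533.4608154296875, -125.7544937133789), (3.31239652633667, 49.17393493652344), 61.517333984375)
85 [312 188   6  51 180] ((558.4498291015625, -78.96332550048828), (3.1335153579711914, 48.93233108520508), 61.688018798828125)
```

View pics/w2.png

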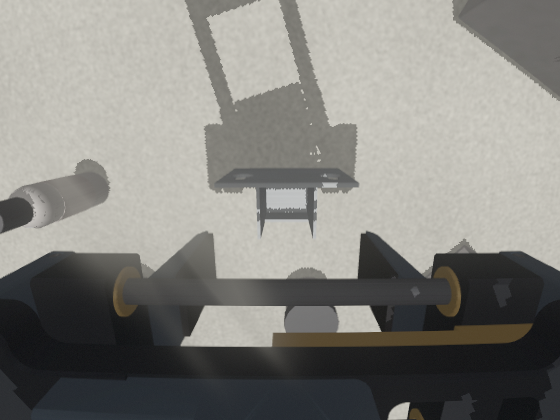

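The view shows the holder's plate at row ~185, columns 214–358, with the pocket centred at column 287 between the fingers. The depth rectangles agree, and the tool is already centred over the cheeks. Next: descend and grip.

```bash
python3 -m pendant '[{"xyz":[0,0,0.05],"roll":0,"jaw":0},{"xyz":[0,0,0.1],"roll":0,"jaw":0},{"xyz":[0,0,0.127],"roll":0,"jaw":0},{"xyz":[0,0,0.127],"roll":0,"jaw":0},{"xyz":[0,0,0.127],"roll":0,"jaw":1},{"xyz":[0,0,0.127],"roll":0,"jaw":1},{"xyz":[0,0,0.127],"roll":0,"jaw":1},{"xyz":[0,0,0.127],"roll":0,"jaw":1}]' 50
python3 -m pendant '[{"xyz":[0,0,0],"roll":0,"jaw":1},{"xyz":[0,0,0],"roll":0,"jaw":1},{"xyz":[0,0,-0.05],"roll":0,"jaw":1},{"xyz":[0,0,-0.1],"roll":0,"jaw":1},{"xyz":[0,0,-0.14],"roll":0,"jaw":1},{"xyz":[0,0,-0.14],"roll":0,"jaw":1},{"xyz":[0,0,-0.14],"roll":0,"jaw":1},{"xyz":[0,0,-0.14],"roll":0,"jaw":1}]'
```

```text
time_s: 4.2
ee_pos: [546.8, -104.1, 53.7]
ee_rot: [179.9, -0.1, 61.5]
force: [0.3, 1.3, 3.5]
gripper_width: 55.9
time_s: 5.2
ee_pos: [544.9, -103.9, 190.6]
ee_rot: [-179.7, 0.1, 61.5]
force: [-1.1, 0.6, -2.7]
gripper_width: 55.9
```

```bash
python3 -m pendant '[{"xyz":[0.046,-0.009,0],"roll":5,"jaw":1},{"xyz":[0.092,-0.018,0],"roll":10,"jaw":1},{"xyz":[0.138,-0.028,0],"roll":15,"jaw":1},{"xyz":[0.184,-0.037,0],"roll":20,"jaw":1},{"xyz":[0.23,-0.046,0],"roll":25,"jaw":1},{"xyz":[0.2756,-0.0558,0.0],"roll":29.7,"jaw":1},{"xyz":[0.2756,-0.0558,0.02],"roll":29.7,"jaw":1},{"xyz":[0.2756,-0.0558,0.042],"roll":29.7,"jaw":1}]'
python3 -m pendant '[{"xyz":[0,0,0],"roll":0,"jaw":1},{"xyz":[0,0,0],"roll":0,"jaw":1},{"xyz":[0,0,0],"roll":0,"jaw":1},{"xyz":[0,0,0],"roll":0,"jaw":1},{"xyz":[0,0,0],"roll":0,"jaw":1},{"xyz":[0,0,0],"roll":0,"jaw":1},{"xyz":[0,0,0],"roll":0,"jaw":1},{"xyz":[0,0,0],"roll":0,"jaw":1}]'
python3 - <<'E'
from h import *
print(env.state()["ee_pos"],env.state()["ee_rot"],env.state()["force"])
im,d,K,D,T=grab("wrist"); cv2.imwrite("pics/w3.png",im); np.savez("w3.npz",im=im,d=d,K=K,D=D,T=T)
print(env.state()["ee_pos"])
P=pts(d,K,D,T)
zt=np.nanmedian(P[60:100,150:420,2]); print("cab top",zt)
m=(P[...,2]>188)&(P[...,2]<218); m[260:]=0
mm=cv2.connectedComponentsWithStats(m.astype(np.uint8),connectivity=8)
for i in range(1,mm[0]):
    if mm[2][i,4]>60:
        k=P[mm[1]==i]; print(mm[2][i],np.median(k[:,2]),cv2.minAreaRect(k[:,:2].astype(np.float32)))
E
```

```text
time_s: 6.2
ee_pos: [627.9, 165.5, 148.5]
ee_rot: [-180.0, 0.2, 31.9]
force: [0.7, -0.1, -1.8]
gripper_width: 56.0
time_s: 7.2
ee_pos: [628.5, 164.7, 150.9]
ee_rot: [-180.0, -0.0, 31.8]
force: [-0.3, 0.2, -2.6]
gripper_width: 55.5
[628.51027926 164.71965227 150.93345454] [-1.79996557e+02 -7.86839790e-04  3.18384389e+01] [-0.25052067  0.15496206 -2.60343995]
[628.52647382 164.71003054 150.92935189]
cab top 189.74234129546858
[    0     0   560   138 74305] 189.72689126099846 ((571.369140625, 251.1485595703125), (258.43389892578125, 56.75315856933594), 31.754594802856445)
[ 145  222  284   21 5149] 201.74052831348308 ((611.7339477539062, 192.16754150390625), (124.3647689819336, 5.046466827392578), 31.574161529541016)
[204 255  27   5 101] 190.43827306828848 ((591.115234375, 161.58206176757812), (11.90579605102539, 1.9331084489822388), 24.4885311126709)
[343 254  27   6 101] 190.46261114577547 ((648.4011840820312, 197.32321166992188), (12.015471458435059, 2.393845319747925), 40.97525405883789)
```

View pics/w3.png

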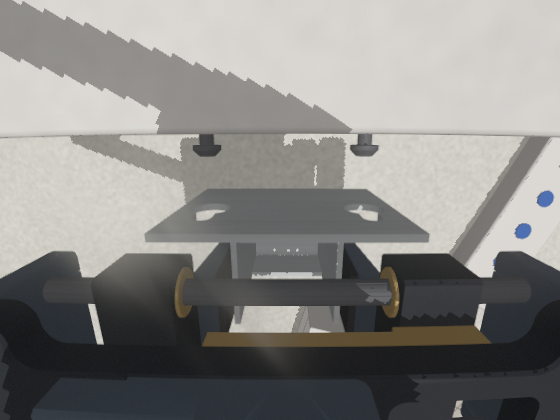

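The view shows the stud heads at (207,148) and (364,148), and the keyholes' large ends at about (213,212) and (365,212) in the held plate. The relative fit can be measured directly from this image.

```bash
cat > fit.py <<'E'
from h import *
import sys
z=np.load(sys.argv[1]); im,d,K,D,T=[z[k] for k in("im","d","K","D","T")]
P=pts(d,K,D,T)
sy=int(sys.argv[2]) # back-face region rows start
# cabinet edge
e=[(u,np.nonzero(abs(P[:sy-20,u,2]-190)<4)[0].max()+.5) for u in range(100,480)]
w=onz(e,190,K,D,T)[:,:2]; l=cv2.fitLine(w.astype(np.float32),2,0,.01,.01).ravel(); t=l[:2]*np.sign(l[0]); n=np.array([t[1],-t[0]])
o=l[2:]; print("edge ang",np.degrees(np.arctan2(t[1],t[0])),"cab z",np.nanmedian(P[60:90,150:420,2]))
q=P-np.r_[o,0]; A=q[...,:2]@t; O=q[...,:2]@n; Z=P[...,2]
# back face: near-vertical plate, points z 95..200
m=(Z>110)&(Z<200)&(O>10)&(O<70); m[:sy]=0; m[260:]=0
c=cv2.connectedComponentsWithStats(m.astype(np.uint8)); i=1+np.argmax(c[2][1:,4]); m=c[1]==i; print(c[2][i])
X=np.c_[A[m],Z[m],np.ones(m.sum())]; co=np.linalg.lstsq(X,O[m],rcond=None)[0]
r=O[m]-X@co; k=abs(r)<1.5; co=np.linalg.lstsq(X[k],O[m][k],rcond=None)[0]
print("back: out=a*along+b*z+c",co,"yaw err deg",np.degrees(co[0]),"tilt deg",np.degrees(co[1]))
m=(abs(O-(co[0]*A+co[1]*Z+co[2]))<2)&(np.arange(420)[:,None]>=sy)&(np.arange(420)[:,None]<260)
print("plate along",np.percentile(A[m],[.2,99.8]),"z",np.percentile(Z[m],[.2,99.8]))
# top edge: points z>max-?
zt=np.nanmax(Z[m]); print("ztop",zt)
# holes: rays onto back plane
nn=np.r_[n-co[0]*t,-co[1]]; v,u=np.mgrid[sy:260,100:480]; uv=np.c_[u.ravel(),v.ravel()]
oo,rr=rays(uv,K,D,T); s=(co[2]-((oo-np.r_[o,0])@nn))/(rr@nn); Q=oo+rr*s[:,None]; a=(Q[:,:2]-o)@t; zz=Q[:,2]
dd=d[sy:260,100:480].ravel(); hole=(dd>s+8)&(dd>0)
for sg in(-1,1):
    mid=np.mean(np.percentile(A[m],[.2,99.8])); h=hole&(abs(a-mid-sg*44)<16)&(zz<zt-15)&(zz>zt-60)
    if h.sum()<5: print("no hole",sg); continue
    print("hole",sg,"along",a[h].min(),a[h].max(),"mid",(a[h].min()+a[h].max())/2,"z",zz[h].min(),zz[h].max(),h.sum())
g=cv2.cvtColor(im,cv2.COLOR_BGR2GRAY)
for uu in sys.argv[3:]:
    U,V=map(float,uu.split(",")); p=onz([(U,V)],155,K,D,T)[0]; print("stud",(p[:2]-o)@t,(p[:2]-o)@n)
E
python3 fit.py w3.npz 175 207,149 364,149
```

```text
edge ang 31.859446 cab z 189.7361112295145
[ 147  192  278   41 8417]
back: out=a*along+b*z+c [ 9.56774324e-04 -5.61636267e-03  4.25812501e+01] yaw err deg 0.05481913071109142 tilt deg -0.32179387699642414
plate along [-320.58657826  278.92197996] z [ -1.37244901 233.54958348]
ztop 235.5721513119139
hole -1 along -80.83092077859494 -48.85717005115311 mid -64.84404541487403 z 175.69445610883756 220.56913739342906 1485
hole 1 along 7.228048899626357 39.14732552840753 mid 23.187687214016943 z 177.22379256290046 219.95116512823498 750
stud -45.869194099871905 8.411727901779358
stud 42.06130175471231 8.417962320391007
```

```bash
sed -i 's/^m=(abs(O-(co\[0\].*/m=c[1]==i; m\&=abs(O-(co[0]*A+co[1]*Z+co[2]))<2/; s/\[.2,99.8\]/[.5,99.5]/g; s/(Z<200)/(Z<215)/' fit.py
python3 fit.py w3.npz 175 207,149 364,149; python3 -c "
from h import *
print(env.state()['ee_pos'])
for i in range(3): env.grab_frame('top'); print(env.state()['ee_pos'])"
```

```text
edge ang 31.859446 cab z 189.7361112295145
[  145   192   284    68 12672]
back: out=a*along+b*z+c [1.04308715e-03 2.73071815e-02 3.84074361e+01] yaw err deg 0.05976449139064561 tilt deg 1.5645862482764192
plate along [-62.70118536  60.0152192 ] z [110.47957107 204.14853018]
ztop 204.77763027301262
hole -1 along -54.137032269512524 -36.208103669697955 mid -45.17256796960524 z 154.7689718106857 175.71184827831712 217
hole 1 along 33.58584737699762 50.46073196285701 mid 42.023289669927316 z 154.44690137235435 175.40234904516197 210
stud -45.869194099871905 8.411727901779358
stud 42.06130175471231 8.417962320391007
[628.52647382 164.71003054 150.92935189]
[628.53200053 164.7085148  150.94968728]
[628.50110102 164.70125412 150.91093085]
[628.53576757 164.71258224 150.93876519]
```

The holes lie within 0.5 mm of the studs sideways, and the yaw is aligned. The plate's back is about 42 mm from the face and about 5 mm too high. Next: lower it, approach until just past the head ends, and read the force.

```bash
python3 -m pendant '[{"xyz":[-0.0004,0,0.003],"roll":0,"jaw":1},{"xyz":[-0.0004,0,0.005],"roll":0,"jaw":1},{"xyz":[-0.0004,-0.01,0.005],"roll":0,"jaw":1},{"xyz":[-0.0004,-0.018,0.005],"roll":0,"jaw":1},{"xyz":[-0.0004,-0.024,0.005],"roll":0,"jaw":1},{"xyz":[-0.0004,-0.026,0.005],"roll":0,"jaw":1},{"xyz":[-0.0004,-0.026,0.005],"roll":0,"jaw":1},{"xyz":[-0.0004,-0.026,0.005],"roll":0,"jaw":1}]' 50
python3 - <<'E'
from h import *
print(env.state()["ee_pos"],env.state()["ee_rot"],env.state()["force"])
im,d,K,D,T=grab("wrist"); cv2.imwrite("pics/w4.png",im); np.savez("w4.npz",im=im,d=d,K=K,D=D,T=T)
P=pts(d,K,D,T); print("cab",np.nanmedian(P[60:90,150:420,2]))
m=(P[...,2]>192)&(P[...,2]<206);m[:180]=0;m[245:]=0;print("plate top z",np.percentile(P[m][:,2],[50,90,99]))
cv2.imwrite("pics/w4c.png",cv2.resize(im[110:260,130:450],None,fx=2.4,fy=2.4))
E
```

```text
time_s: 8.4
ee_pos: [614.6, 186.4, 146.0]
ee_rot: [180.0, -0.0, 31.8]
force: [-0.3, -0.2, -2.4]
gripper_width: 55.8
[614.61308656 186.42873914 145.97892163] [ 1.79993639e+02 -1.13099208e-02  3.18280772e+01] [-0.31511607 -0.21334124 -2.37703399]
cab 189.72850718978856
plate top z [197.63532366 198.59560251 199.26992664]
```

View pics/w4c.png

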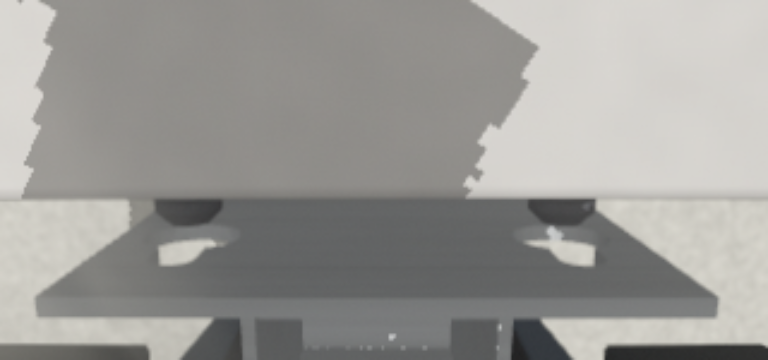

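The crop shows the heads centred just above the large ends, at columns 188 and 561 against the plate's 37–717. The plate's top is at 199, so the holes sit at about 155. Next: press in.

```bash
python3 -m pendant '[{"xyz":[0,-0.004,0],"roll":0,"jaw":1},{"xyz":[0,-0.007,0],"roll":0,"jaw":1},{"xyz":[0,-0.01,0],"roll":0,"jaw":1},{"xyz":[0,-0.012,0],"roll":0,"jaw":1},{"xyz":[0,-0.0135,0],"roll":0,"jaw":1},{"xyz":[0,-0.0135,0],"roll":0,"jaw":1},{"xyz":[0,-0.0135,0],"roll":0,"jaw":1},{"xyz":[0,-0.0135,0],"roll":0,"jaw":1}]' 50
```

```text
time_s: 9.45
ee_pos: [607.4, 198.0, 145.9]
ee_rot: [-180.0, -0.0, 31.8]
force: [-0.8, -0.3, -2.4]
gripper_width: 55.7
```

```bash
python3 -m pendant '[{"xyz":[0,-0.0005,0],"roll":0,"jaw":1},{"xyz":[0,-0.001,0],"roll":0,"jaw":1},{"xyz":[0,-0.0015,0],"roll":0,"jaw":1},{"xyz":[0,-0.002,0],"roll":0,"jaw":1},{"xyz":[0,-0.0025,0],"roll":0,"jaw":1},{"xyz":[0,-0.0025,0],"roll":0,"jaw":1},{"xyz":[0,-0.0025,0],"roll":0,"jaw":1},{"xyz":[0,-0.0025,0],"roll":0,"jaw":1}]' 50
```

```text
time_s: 10.45
ee_pos: [606.3, 199.7, 146.0]
ee_rot: [179.9, -0.0, 31.9]
force: [2.8, -2.9, -2.2]
gripper_width: 55.4
```

Flush, with about 4 N of contact. Slide down.

```bash
python3 -m pendant '[{"xyz":[0,0,0.003],"roll":0,"jaw":1},{"xyz":[0,0,0.006],"roll":0,"jaw":1},{"xyz":[0,0,0.009],"roll":0,"jaw":1},{"xyz":[0,0,0.012],"roll":0,"jaw":1},{"xyz":[0,0,0.015],"roll":0,"jaw":1},{"xyz":[0,0,0.018],"roll":0,"jaw":1},{"xyz":[0,0,0.018],"roll":0,"jaw":1},{"xyz":[0,0,0.018],"roll":0,"jaw":1}]' 50
```

```text
time_s: 11.45
ee_pos: [606.4, 199.8, 127.6]
ee_rot: [179.9, -0.0, 31.9]
force: [3.7, -4.7, -0.8]
gripper_width: 55.5
```

```bash
python3 -m pendant '[{"xyz":[0,0,0.001],"roll":0,"jaw":1},{"xyz":[0,0,0.002],"roll":0,"jaw":1},{"xyz":[0,0,0.003],"roll":0,"jaw":1},{"xyz":[0,0,0.003],"roll":0,"jaw":1},{"xyz":[0,0,0.003],"roll":0,"jaw":1},{"xyz":[0,0,0.003],"roll":0,"jaw":1},{"xyz":[0,0,0.003],"roll":0,"jaw":1},{"xyz":[0,0,0.003],"roll":0,"jaw":1}]' 50
python3 -m pendant '[{"xyz":[0,0,0],"roll":0,"jaw":1},{"xyz":[0,0,0],"roll":0,"jaw":0.6},{"xyz":[0,0,0],"roll":0,"jaw":0.2},{"xyz":[0,0,0],"roll":0,"jaw":0},{"xyz":[0,0,0],"roll":0,"jaw":0},{"xyz":[0,0,0],"roll":0,"jaw":0},{"xyz":[0,0,0],"roll":0,"jaw":0},{"xyz":[0,0,0],"roll":0,"jaw":0}]' 20
```

```text
time_s: 12.45
ee_pos: [606.5, 199.8, 126.4]
ee_rot: [179.9, -0.1, 31.9]
force: [1.7, -5.9, 5.9]
gripper_width: 55.8
time_s: 13.45
ee_pos: [606.0, 200.2, 124.9]
ee_rot: [-180.0, -0.0, 31.8]
force: [0.0, 0.0, 0.6]
gripper_width: 91.3
```

```bash
python3 -m pendant '[{"xyz":[0,0,-0.03],"roll":0,"jaw":0},{"xyz":[0,0,-0.07],"roll":0,"jaw":0},{"xyz":[0,0,-0.12],"roll":0,"jaw":0},{"xyz":[0,0.03,-0.15],"roll":0,"jaw":0},{"xyz":[0,0.06,-0.15],"roll":0,"jaw":0},{"xyz":[0,0.06,-0.15],"roll":0,"jaw":0},{"xyz":[0,0.06,-0.15],"roll":0,"jaw":0},{"xyz":[0,0.06,-0.15],"roll":0,"jaw":0}]'
python3 - <<'E'
from h import *
print(env.state()["ee_pos"],env.state()["ee_rot"],env.state()["force"])
im,d,K,D,T=grab("wrist"); cv2.imwrite("pics/w5.png",im); np.savez("w5.npz",im=im,d=d,K=K,D=D,T=T)
P=pts(d,K,D,T)
o=np.array([588.7,228.2]);t=np.array([.84902,.52835]);n=np.array([.52835,-.84902])
A=(P[...,:2]-o)@t;O=(P[...,:2]-o)@n;Z=P[...,2]
m=(abs(A)<75)&(O>0.8)&(O<6)&(Z>165); k=np.c_[A[m],O[m],Z[m]]; print("plate",len(k),np.percentile(k,[1,50,99],axis=0).round(1).tolist())
for s in(-1,1):
    m=(abs(A-s*26)<4)&(O>10)&(O<54)&(abs(Z-163)<6); print("cheek",s,m.sum(),np.median(A[m]),np.median(Z[m]))
m=(abs(A)<22)&(O>10)&(O<46)&(abs(Z-77)<10); print("floor",m.sum(),np.median(Z[m]))
E
```

```text
time_s: 14.45
ee_pos: [637.1, 150.0, 274.6]
ee_rot: [-180.0, 0.0, 31.9]
force: [0.5, -0.2, 0.3]
gripper_width: 91.0
[637.05642972 150.04169616 274.55631044] [-1.79955608e+02  4.28382448e-02  3.18958948e+01] [ 0.49561871 -0.22025236  0.31830311]
plate 561 [[-59.8, 0.9, 176.6], [0.5, 2.0, 178.4], [60.8, 3.6, 179.9]]
cheek -1 175 -25.84374827532518 162.64910787370178
cheek 1 173 26.85843492148048 162.59348978992944
floor 1074 76.6705613475433
```

View pics/w5.png

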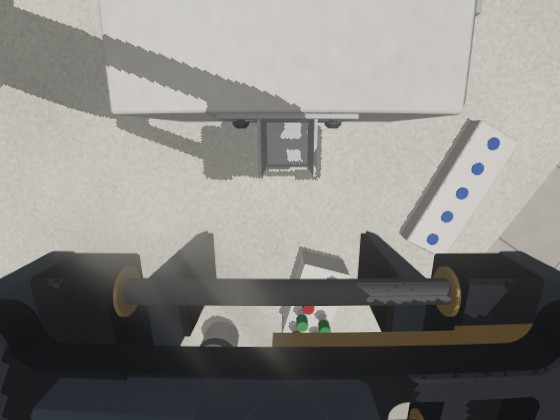

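The holder hangs home: floor at 76.7 and cheek tops at 162.6, against 77 and 163 nominal, with the pocket seen at (287,140) between the studs. Next: go to the bottle.

```bash
python3 -m pendant '[{"xyz":[-0.046,0.03,0],"roll":0,"jaw":0},{"xyz":[-0.092,0.06,0],"roll":0,"jaw":0},{"xyz":[-0.138,0.09,0],"roll":0,"jaw":0},{"xyz":[-0.184,0.12,0],"roll":0,"jaw":0},{"xyz":[-0.23,0.15,0],"roll":0,"jaw":0},{"xyz":[-0.276,0.18,0],"roll":0,"jaw":0},{"xyz":[-0.322,0.21,0],"roll":0,"jaw":0},{"xyz":[-0.368,0.24,0.0],"roll":0,"jaw":0}]'
python3 -m pendant '[{"xyz":[-0.04,0.026,0],"roll":0,"jaw":0},{"xyz":[-0.055,0.036,0.03],"roll":0,"jaw":0},{"xyz":[-0.055,0.036,0.055],"roll":0,"jaw":0},{"xyz":[-0.055,0.036,0.055],"roll":0,"jaw":0},{"xyz":[-0.055,0.036,0.055],"roll":0,"jaw":0},{"xyz":[-0.055,0.036,0.055],"roll":0,"jaw":0},{"xyz":[-0.055,0.036,0.055],"roll":0,"jaw":0},{"xyz":[-0.055,0.036,0.055],"roll":0,"jaw":0}]'
python3 - <<'E'
from h import *
T0=tool(); print(T0.round(3).tolist(),env.state()["qpos"].round(1))
im,d,K,D,T=grab("wrist"); cv2.imwrite("pics/w6.png",im)
P=pts(d,K,D,T); Z=P[...,2]
m=(abs(Z-140)<4); m[330:]=0; c=cv2.connectedComponentsWithStats(m.astype(np.uint8))
for i in range(1,c[0]):
    if c[2][i,4]>50:
        k=P[c[1]==i]; (x,y),r=cv2.minEnclosingCircle(k[:,:2].astype(np.float32)); print(c[2][i],(x,y),r,np.median(k[:,2]),"tool delta",T0[:3,:3].T@(np.array([x,y,106])-T0[:3,3]))
E
```

```text
time_s: 15.5
ee_pos: [450.9, -249.6, 275.1]
ee_rot: [180.0, -0.0, 31.9]
force: [-0.1, -0.3, 0.9]
gripper_width: 90.9
time_s: 16.5
ee_pos: [424.1, -308.4, 220.3]
ee_rot: [180.0, -0.0, 31.9]
force: [0.1, 0.5, -0.8]
gripper_width: 90.6
[[0.849, 0.528, 0.001, 424.123], [0.528, -0.849, -0.0, -308.38], [0.0, 0.001, -1.0, 220.292], [0.0, 0.0, 0.0, 1.0]] [-37.3  13.5  95.5   0.   70.9 -69.1]
[271 207  29  27 592] (424.1138000488281, -309.970703125) 12.82532024383545 139.69302550974567 tool delta [ -0.88244661   1.27330741 114.29232675]
```

View pics/w6.png

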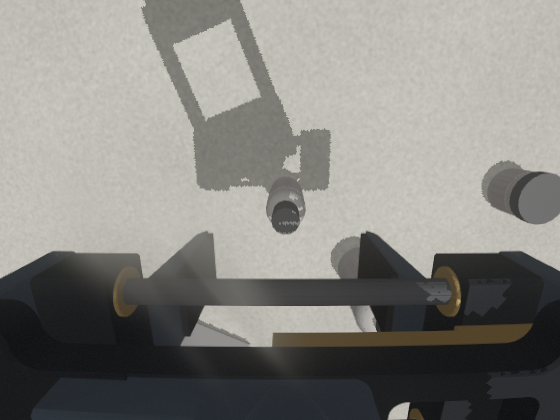

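The cap sits at (285,220), centred between the fingers to within 1.5 mm. Descend and grip.

```bash
python3 -m pendant '[{"xyz":[-0.001,0.0013,0.04],"roll":0,"jaw":0},{"xyz":[-0.001,0.0013,0.08],"roll":0,"jaw":0},{"xyz":[-0.001,0.0013,0.113],"roll":0,"jaw":0},{"xyz":[-0.001,0.0013,0.113],"roll":0,"jaw":0},{"xyz":[-0.001,0.0013,0.113],"roll":0,"jaw":0.4},{"xyz":[-0.001,0.0013,0.113],"roll":0,"jaw":1},{"xyz":[-0.001,0.0013,0.113],"roll":0,"jaw":1},{"xyz":[-0.001,0.0013,0.113],"roll":0,"jaw":1}]' 30
python3 -m pendant '[{"xyz":[0,0,0],"roll":0,"jaw":1},{"xyz":[0,0,0],"roll":0,"jaw":1},{"xyz":[0,0,0],"roll":0,"jaw":1},{"xyz":[0,0,-0.04],"roll":0,"jaw":1},{"xyz":[0,0,-0.08],"roll":0,"jaw":1},{"xyz":[0,0,-0.12],"roll":0,"jaw":1},{"xyz":[0,0,-0.16],"roll":0,"jaw":1},{"xyz":[0,0,-0.19],"roll":0,"jaw":1}]'
```

```text
time_s: 17.55
ee_pos: [424.0, -310.2, 107.5]
ee_rot: [179.9, -0.0, 31.8]
force: [0.7, -0.1, -0.3]
gripper_width: 54.3
time_s: 18.55
ee_pos: [423.8, -310.1, 298.4]
ee_rot: [179.9, -0.0, 31.8]
force: [0.6, 0.1, -1.6]
gripper_width: 25.3
```

```bash
python3 -m pendant '[{"xyz":[0.03,-0.024,0],"roll":0,"jaw":1},{"xyz":[0.07,-0.056,0],"roll":0,"jaw":1},{"xyz":[0.11,-0.088,0],"roll":0,"jaw":1},{"xyz":[0.15,-0.12,0],"roll":0,"jaw":1},{"xyz":[0.19,-0.152,0],"roll":0,"jaw":1},{"xyz":[0.23,-0.184,0],"roll":0,"jaw":1},{"xyz":[0.27,-0.216,0],"roll":0,"jaw":1},{"xyz":[0.31,-0.25,0],"roll":0,"jaw":1}]'
python3 -m pendant '[{"xyz":[0.04,-0.015,0],"roll":0,"jaw":1},{"xyz":[0.08,-0.03,0],"roll":0,"jaw":1},{"xyz":[0.105,-0.04,0],"roll":0,"jaw":1},{"xyz":[0.115,-0.041,0],"roll":0,"jaw":1},{"xyz":[0.115,-0.041,0],"roll":0,"jaw":1},{"xyz":[0.115,-0.041,0],"roll":0,"jaw":1},{"xyz":[0.115,-0.041,0],"roll":0,"jaw":1},{"xyz":[0.115,-0.041,0],"roll":0,"jaw":1}]'
python3 - <<'E'
from h import *
T0=tool(); print(T0[:3,3],env.state()["gripper_width"])
im,d,K,D,T=grab("wrist"); cv2.imwrite("pics/w7.png",im); np.savez("w7.npz",im=im,d=d,K=K,D=D,T=T)
P=pts(d,K,D,T)
o=np.array([588.7,228.2]);t=np.array([.84902,.52835]);n=np.array([.52835,-.84902])
A=(P[...,:2]-o)@t;O=(P[...,:2]-o)@n;Z=P[...,2]
for s in(-1,1):
    m=(abs(A-s*26)<5)&(O>8)&(O<60)&(abs(Z-163)<6)
    if m.any(): print("cheek",s,m.sum(),np.median(A[m]),np.median(Z[m]),np.percentile(O[m],[1,99]))
m=(Z>200)&(abs(A)<25)&(O>50)&(O<110); m[330:]=0
if m.any(): print("bottle pts",m.sum(),A[m].min(),A[m].max(),O[m].min(),np.percentile(Z[m],[1,50,99]))
for tgt in [o+.5*t+29*n]: print("delta tool",T0[:3,:3].T@np.r_[tgt-T0[:2,3],0])
E
```

```text
time_s: 19.55
ee_pos: [555.4, 67.4, 296.5]
ee_rot: [-180.0, 0.0, 31.8]
force: [-0.3, -0.4, -0.7]
gripper_width: 25.4
time_s: 20.55
ee_pos: [631.0, 160.8, 297.4]
ee_rot: [180.0, -0.0, 31.8]
force: [-0.2, 0.1, -1.4]
gripper_width: 25.6
[631.03133526 160.79287315 297.39387361] 25.562750450221916
cheek -1 153 -25.916689546717116 162.68353370606928 [ 8.97238532 56.19464657]
cheek 1 156 26.8360366816362 162.46729004678767 [ 8.0634635  55.73685896]
bottle pts 9484 -24.98769859526449 24.986444006814235 50.002188922620874 [211.29963644 334.79838132 400.19712326]
delta tool [ 9.05771770e-02 -5.05965934e+01 -6.26793592e-03]
```

View pics/w7.png

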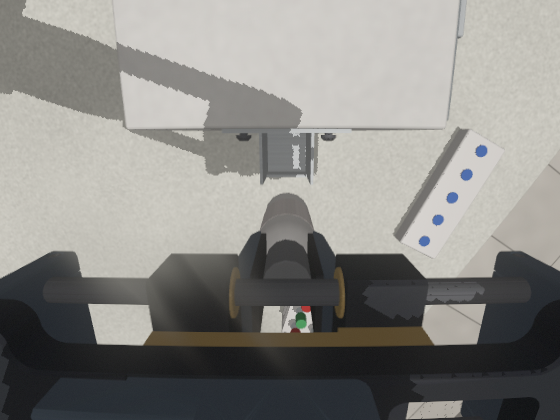

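The bottle hangs straight (body at column 288, pocket at 287). Move over the pocket and lower.

```bash
python3 -m pendant '[{"xyz":[0,-0.025,0],"roll":0,"jaw":1},{"xyz":[0,-0.045,0],"roll":0,"jaw":1},{"xyz":[0.0001,-0.0506,0],"roll":0,"jaw":1},{"xyz":[0.0001,-0.0506,0],"roll":0,"jaw":1},{"xyz":[0.0001,-0.0506,0.01],"roll":0,"jaw":1},{"xyz":[0.0001,-0.0506,0.02],"roll":0,"jaw":1},{"xyz":[0.0001,-0.0506,0.03],"roll":0,"jaw":1},{"xyz":[0.0001,-0.0506,0.04],"roll":0,"jaw":1}]'
python3 -m pendant '[{"xyz":[0,0,0.01],"roll":0,"jaw":1},{"xyz":[0,0,0.02],"roll":0,"jaw":1},{"xyz":[0,0,0.03],"roll":0,"jaw":1},{"xyz":[0,0,0.04],"roll":0,"jaw":1},{"xyz":[0,0,0.05],"roll":0,"jaw":1},{"xyz":[0,0,0.06],"roll":0,"jaw":1},{"xyz":[0,0,0.06],"roll":0,"jaw":1},{"xyz":[0,0,0.06],"roll":0,"jaw":1}]'
```

```text
time_s: 21.6
ee_pos: [604.7, 204.1, 255.9]
ee_rot: [-180.0, 0.0, 31.8]
force: [0.3, -0.1, -1.4]
gripper_width: 25.2
time_s: 22.6
ee_pos: [604.9, 204.5, 197.2]
ee_rot: [180.0, -0.0, 31.8]
force: [-0.3, 0.2, -1.1]
gripper_width: 25.6
```

```bash
python3 -m pendant '[{"xyz":[0,0,0.003],"roll":0,"jaw":1},{"xyz":[0,0,0.006],"roll":0,"jaw":1},{"xyz":[0,0,0.008],"roll":0,"jaw":1},{"xyz":[0,0,0.0095],"roll":0,"jaw":1},{"xyz":[0,0,0.0105],"roll":0,"jaw":1},{"xyz":[0,0,0.0115],"roll":0,"jaw":1},{"xyz":[0,0,0.0115],"roll":0,"jaw":1},{"xyz":[0,0,0.0115],"roll":0,"jaw":1}]'
```

```text
time_s: 23.6
ee_pos: [604.7, 204.4, 185.5]
ee_rot: [-180.0, -0.0, 31.8]
force: [0.4, -0.5, -1.3]
gripper_width: 25.3
```

```bash
python3 -m pendant '[{"xyz":[0,0,0.0004],"roll":0,"jaw":1},{"xyz":[0,0,0.0008],"roll":0,"jaw":1},{"xyz":[0,0,0.0012],"roll":0,"jaw":1},{"xyz":[0,0,0.0016],"roll":0,"jaw":1},{"xyz":[0,0,0.002],"roll":0,"jaw":1},{"xyz":[0,0,0.002],"roll":0,"jaw":1},{"xyz":[0,0,0.002],"roll":0,"jaw":1},{"xyz":[0,0,0.002],"roll":0,"jaw":1}]'
```

```text
time_s: 24.6
ee_pos: [604.7, 204.4, 183.7]
ee_rot: [180.0, -0.0, 31.8]
force: [-0.5, 0.9, 1.2]
gripper_width: 26.0
```

Floor contact: the vertical force turned from -1.3 to +1.2 N. Release and retreat.

```bash
python3 -m pendant '[{"xyz":[0,0,0],"roll":0,"jaw":1},{"xyz":[0,0,0],"roll":0,"jaw":0.7},{"xyz":[0,0,0],"roll":0,"jaw":0.5},{"xyz":[0,0,0],"roll":0,"jaw":0.2},{"xyz":[0,0,0],"roll":0,"jaw":0},{"xyz":[0,0,0],"roll":0,"jaw":0},{"xyz":[0,0,0],"roll":0,"jaw":0},{"xyz":[0,0,0],"roll":0,"jaw":0}]'
python3 -m pendant '[{"xyz":[0,0,-0.02],"roll":0,"jaw":0},{"xyz":[0,0,-0.05],"roll":0,"jaw":0},{"xyz":[0,0,-0.1],"roll":0,"jaw":0},{"xyz":[0,0.03,-0.14],"roll":0,"jaw":0},{"xyz":[0,0.06,-0.14],"roll":0,"jaw":0},{"xyz":[0,0.06,-0.14],"roll":0,"jaw":0},{"xyz":[0,0.06,-0.14],"roll":0,"jaw":0},{"xyz":[0,0.06,-0.14],"roll":0,"jaw":0}]'
python3 - <<'E'
from h import *
im,d,K,D,T=grab("wrist"); cv2.imwrite("pics/w8.png",im)
P=pts(d,K,D,T)
o=np.array([588.7,228.2]);t=np.array([.84902,.52835]);n=np.array([.52835,-.84902])
A=(P[...,:2]-o)@t;O=(P[...,:2]-o)@n;Z=P[...,2]
m=(abs(A)<20)&(O>8)&(O<50)&(abs(Z-217)<8); k=np.c_[A[m],O[m]].astype(np.float32); print("cap",len(k),cv2.minEnclosingCircle(k),np.median(Z[m]))
for s in(-1,1):
    m=(abs(A-s*26)<5)&(O>8)&(O<60)&(abs(Z-163)<6); print("cheek",s,m.sum(),np.median(A[m]),np.median(Z[m]))
print(env.state()["force"],env.state()["time_s"])
E
```

```text
time_s: 25.6
ee_pos: [604.7, 204.4, 183.5]
ee_rot: [-180.0, -0.0, 31.8]
force: [-0.8, 0.3, 0.6]
gripper_width: 84.6
time_s: 26.6
ee_pos: [635.8, 154.2, 323.0]
ee_rot: [-180.0, 0.0, 31.9]
force: [-0.7, -0.3, -0.2]
gripper_width: 91.3
cap 597 ((1.2491627931594849, 29.204683303833008), 12.889708518981934) 216.4954100940921
cheek -1 135 -25.84268958665638 162.58429859733246
cheek 1 136 26.953538904503787 162.4179856921499
[ 0.18790665 -0.40619302 -0.32432808] 26.65
```

View pics/w8.png

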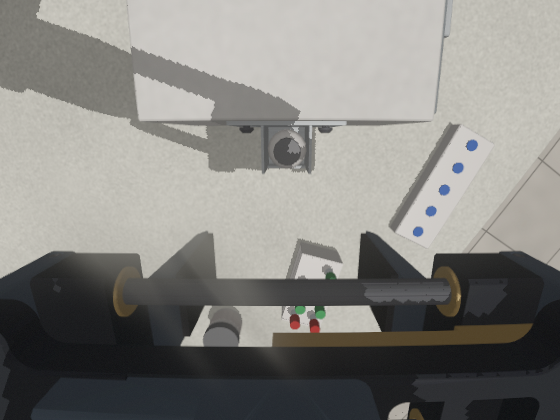

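The bottle stands upright in the pocket at (288,150). Its cap is within 0.8 mm of the pocket centre and the cap top is at 216.5, against 217 expected. The holder has not moved.

```bash
python3 -c "
from workcell import env
print(env.job_done())"
```

```text
the job is handed in; nothing more can be done
None
```

The holder now hangs on both studs with the slim bottle standing in its pocket, and I handed the job in at about 26.7 s (limit 61 s).

- **Hanging the holder:** I gripped it by the cheeks and pressed the keyholes over the stud heads until it was flush (about 4 N of contact). I then slid it down until the studs pushed back with about 6 N.
- **Placing the bottle:** I gripped it by the cap and lowered it until the vertical force turned from -1.3 to +1.2 N. I then released it and moved the arm clear.

**Last checks:**
- The cheek tops measured 162.5 mm against 163 nominal, and the pocket floor, measured before the bottle went in, was at 76.7 mm against 77.
- The cap top was at 216.5 mm against 217.
- The cap was within about 1 mm of the pocket centre, and the bottle looked upright.
- The gripper was open and touching nothing.

No check failed. I did not measure the reagent bottle, jar and rack again at the end. No path went near them, and the force readings gave no sign of contact. The job hand-in gives no verdict, so the result itself is unconfirmed.

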